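Press a bottle onto the blow-out station and hold it

ROBOT

A 7-joint arm with a two-finger parallel gripper is mounted at the origin on the work surface. World frame = base frame: x ahead of the robot, y to its left, z up, the work surface at z = 0. Lengths are in m, angles in rad, forces in N, time in s.
With the tool pointing down it reaches from about 0.425 to 0.925 m from the base axis. Payload 6.8 kg.
Tool frame: the origin (TCP) lies on the centre line of the jaws, within the pads' length; the fingertips stand 22 mm ahead of it and the grasp point (between the pads) lies 3 mm ahead of it; z points along the fingers, x is the direction in which the jaws open and shut, and the axes are right-handed (so a half turn about z gives the same grasp; the last joint's range is limited). The gripper opens to 88 mm and grips with 3 to 60 N. Pads are 20 mm wide; open, the fingers measure 115 mm over their backs; the gripper's body (75 mm by 178 mm) begins 61 mm behind the grasp point.
Start: joints at [1.018, 0.477, 0.022, 1.555, -0.011, 1.109, -0.083], TCP at [0.29, -0.609, 0.245] pointing down, gripper open.
Joint ranges: [-2.96, 2.96], [-0.34, 2.1], [-1.41, 1.46], [0.24, 2.44], [-1.37, 4.51], [0.17, 1.92], [-2.96, 2.96]. Speed limits (rad/s): [2.39, 2.39, 3.14, 3.14, 3.14, 3.14, 3.14].

INTERFACE

Orientations are given as a unit quaternion [w, x, y, z].
In Python, from bench import observe, capture, close_job, find_in, landmark_of gives the robot as it stands.
- The arm moves only by the shell command python3 -m pendant 'ROWS' [FORCE]. ROWS is JSON, a list of rows, each an object with "gripper": the closure in counts, from 0 (fully open) to 255 (shut); "linear": the shift along the tool's x, y, z in m, a list of three; "turn": the turn about the tool's z in degrees. In form: [{"gripper": gripper, "linear": [tx, ty, tz], "turn": turn}, ...]. A call has 1 to 8 rows; each row is the pose to reach, as a shift and turn from the pose commanded when the call began, along the tool's axes at that moment; what a row does not reach only later rows make up. A row lasts 1/8 s, in which the tool goes at most 62.5 mm and 10.7 degrees, less where a joint would pass 70% of its speed; a pose out of reach is approached as far as the arm can. A call with a gripper value outside its range is refused whole. The fingers move at their own pace and stop on an object; FORCE is the grip in N (left out, the last holds). Time passes only in rows, so rows that repeat a pose let the fingers close. It gives the time, the measured TCP pose, the force and the opening at its end, in the units of the state.
- observe(): the state, without advancing time (a new reading comes with each control period).
- capture(name): name is "scene" or "side" or "wrist"; returns a dict with "image" (480x640x3 uint8, red, green, blue), "range_z" (480x640 float32, m along the optical axis (not along the pixel's ray), 0 where there is no reading), "fx", "fy", "cx", "cy" (pixels), "k1" (the pictures are not rectified: a ray, as slopes to the right and down, at radius r is drawn at 1 + k1 r^2 times it, then the intrinsics apply), "world_to_cam" (4x4, takes a point from world to camera coordinates). Camera axes: x right, y down, z forward; pixel columns grow to the right and rows downward; lengths in m; the calibration is good to about 2 mm. A picture is of the moment at which its call begins.
- close_job(): hands the job in, once; it reports no verdict.
Trained networks look in a picture, given as the dict that the camera call returned (one of the last four; its "shot" number tells which), for a name from the list of things; names that differ only in an ending like _2 or _b are one class to them, and where a whole thing is asked for, a point or a joint stands for the part that bears it (a point fixed in the world has none). Each returns a list of dicts, best first, with "score" (0 to 1); they miss things now and then, are a little off and sometimes report something else, mostly with a low value. They report only what shows in the picture. A call takes as long as a camera call. They do not tell look-alikes from the thing itself.
- find_in(picture, query): "centre" ([x, y, z] in m, in world coordinates, good to about 4 mm: the middle of the surface that is visible of it).
- landmark_of(picture, query): "centre" ([x, y, z] in m, in world coordinates, good to about 4 mm: a listed point, or the origin of a listed thing).
The state is a dict: "time_s": time; "q": joint angles; "qd": joint speeds; "tau": joint torques, N m; "position": TCP position; "tcp_rot": TCP orientation; "ft_force": force on the tool from outside, world axes, zero at the start; "ft_torque": the same for the moment, N m; "grip_width": finger opening in m.
Only numpy, scipy, OpenCV 4.12 (cv2) and the standard library are available. Lean on these libraries where they do the work, as an engineer would, in place of code of your own. Each camera call takes 0.05 s, during which the arm holds its last target.

TASK

Take the brown amber bottle, which stands mouth-down in the draining rack, and set its mouth in the white spring cup of the bottle blow-out station. Push it straight down, without forcing it, until the cup meets its stop, and finish while still gripping the bottle, held fully down and upright. Leave the other bottles, the mortar and the jar alone.

Things in the scene. Friction and masses are not known exactly. Their poses are not given: they have to be found in the camera images.
- amber_bottle: The bottle to use: brown amber glass, no label, round, about 110 g, mouth-down in the rack. Origin: centre of the mouth's rim, its lowest point; z points up along its axis to its flat base. From the origin up: lip 28 mm wide to 8 mm, neck 24 mm wide to 22 mm, flat shoulder at 22 mm, straight body 46 mm wide from 22 to 102 mm (base, on top). Bore 17 mm. Best gripped 60 to 75 mm up.
- clear_bottle: Bystander: same shape and size as the amber bottle, mouth-down in the rack, clear glass with a white blank band. Origin: centre of the mouth, the lowest point.
- white_bottle: Bystander: same shape and size, white plastic with a green band, mouth-down in the rack. Origin: centre of the mouth, the lowest point.
- rack: Grey draining rack, fixed, 212 x 212 mm, rim 61 mm high. Origin: centre of its underside on the table; x, y along its sides. Its deck, 45 mm up, has four 35 mm holes at (+-50, +-50) mm, one empty; bottles rest with their shoulders on the deck, necks in the holes (mouth 23 mm, base 125 mm above the table). Walls between the compartments are 3 mm thick, 59 mm above the table.
- station: Bottle blow-out station, fixed: grey base plate 150 x 150 mm, aluminium block, dark stop collar 68 mm wide with its top 60 mm up, brass inlet with red lever on its +y side, gauge on its +x side (all below 62 mm), and above the collar the white spring cup, on the vertical axis through the origin. Origin: centre of its underside on the table.
- cup_seat (a point): Centre of the black rubber seat in the white spring cup; moves with it: 102 mm above the table at rest, 86 mm at the stop. Cup 60 mm wide, rim 16 mm above the seat; inside, a funnel 50 mm wide at the rim narrows to a recess 31 mm wide and 5 mm deep that takes the 28 mm lip, flat on the seat. A fixed 7 mm steel tube comes up through the seat into the neck as the cup goes down.
- cup (a joint): How far the spring cup is pressed down, in m: 0 = up (at rest), 0.016 = on its hard stop (the cup's white skirt meets the dark collar). It slides straight down against a spring: about 4.5 N to start it, 9 N just before the stop (300 N/m), then rigid; over 40 N on the stop is forcing it. It springs back up when let go.
- mortar: Bystander: white porcelain mortar with its pestle in it, loose, 112 mm across, 66 mm high (pestle tip about 100 mm), on the far side of the table. Origin: centre of its underside.
- ointment_jar: Bystander: white lidded jar, loose, 54 mm across, 55 mm high, behind the station as seen from the robot. Origin: centre of its underside.
Not all that is in view belongs to the job. Of the things shaped like the amber_bottle, the brown one is meant.

How it is judged:
On the way, in this order (a step that is already met when the one before it is completed fails the run):
1. the amber bottle is lifted clear of the rack, upright (height (world z) of amber_bottle above 0.075 m and contact force between the fingers and amber_bottle above 1 N and contact force between amber_bottle and rack below 0.01 N and angle between amber_bottle's own z axis and vertical below 0.3 rad), for 0.2 s.
2. its mouth stands in the cup, on the seat, and begins to press the cup down (horizontal distance between amber_bottle and cup_seat below 0.004 m and distance between amber_bottle and cup_seat below 0.006 m and contact force between amber_bottle and station above 2 N), for 0.1 s.
At the end, for the whole second after the job is handed in: Through the last second the fingers, around the amber bottle, hold it still, its mouth within 4 mm of the centre of the cup's seat and down on it, within 5 degrees of upright, the cup within 1.5 mm of its stop (at least 14.5 of 16 mm down), pressing on the station with over 6 N (value of joint cup above 0.0145 m and horizontal distance between amber_bottle and cup_seat below 0.004 m and distance between amber_bottle and cup_seat below 0.005 m and angle between amber_bottle's own z axis and vertical below 0.087 rad and z of the grasp point in the frame of amber_bottle below 0.105 m and contact force between the fingers and amber_bottle above 1 N and contact force between amber_bottle and station above 6 N and linear speed of amber_bottle below 0.01 m/s); the arm keeps its last pose, push and grip.
It fails at once if the bottle is forced: over 45 N on the station (contact force between amber_bottle and station above 45 N).
It fails at once if another bottle, the mortar or the jar is moved more than 15 mm or tipped (distance of any of clear_bottle, white_bottle, mortar, ointment_jar from where it was at the start of the episode above 0.015 m or angle between any of clear_bottle, white_bottle, mortar, ointment_jar's own z axis and vertical above 0.3 rad).
It also fails if it takes over 43 s, if anything falls off the work surface, if the arm or the gripper's body presses on something with over 40 N, if the wrist force passes 120 N, or if a joint passes its speed limit or range.

## Working session

There is one attempt and no reset: what is moved stays moved. The work goes in short steps, Python scripts to look and compute and a shell command to move; the robot and the scene stay as the last step left them, time stands still between calls to the robot, and variables do not carry over. Pictures are saved under pics/ and viewed, and the job is handed in when it is done.

```bash
ls; mkdir -p pics; cat > h.py <<'E'
import numpy as np, cv2
from bench import observe, capture, close_job, find_in, landmark_of
def save(p,n): cv2.imwrite('pics/'+n+'.png', p['image'][:,:,::-1])
def cloud(p):
    K=np.array([[p['fx'],0,p['cx']],[0,p['fy'],p['cy']],[0,0,1.]])
    h,w=p['range_z'].shape
    u,v=np.meshgrid(np.arange(w),np.arange(h))
    pts=np.stack([u,v],-1).reshape(-1,1,2).astype(np.float64)
    s=cv2.undistortPoints(pts,K,np.array([p['k1'],0,0,0,0.])).reshape(h,w,2)
    z=p['range_z'].astype(float)
    c=np.stack([s[...,0]*z,s[...,1]*z,z,np.ones_like(z)],-1)
    W=c@np.linalg.inv(p['world_to_cam']).T
    W[z==0]=np.nan
    return W[...,:3]
def proj(p,X):
    c=p['world_to_cam']@np.array([*X,1.]); x,y=c[:2]/c[2]; f=1+p['k1']*(x*x+y*y)
    return np.array([p['fx']*x*f+p['cx'],p['fy']*y*f+p['cy']])
E
python3 - <<'E'
from h import *
s=observe();print({k:np.round(v,3).tolist() for k,v in s.items()})
for n in ('scene','side','wrist'):
    p=capture(n);save(p,n+'0');print(n,np.linalg.inv(p['world_to_cam'])[:3,3].round(3),p['fx'],p['k1'])
    for q in ('amber_bottle','clear_bottle','white_bottle','rack','station','cup_seat','mortar','ointment_jar'):
        r=landmark_of(p,q); print(q,[(np.round(a['centre'],3).tolist(),round(a['score'],2),proj(p,a['centre']).round().tolist()) for a in r[:4]])
E
```

```text
pics
{'time_s': 0.0, 'q': [1.018, 0.478, 0.022, 1.556, -0.011, 1.109, -0.083], 'qd': [0.0, -0.0, -0.001, 0.0, -0.0, 0.002, -0.001], 'tau': [-0.001, -58.285, 1.535, -27.261, -0.054, 0.017, 0.0], 'position': [0.29, -0.609, 0.244], 'tcp_rot': [-0.0, 0.846, -0.534, -0.001], 'ft_force': [-0.351, -0.184, 0.383], 'ft_torque': [0.007, 0.016, -0.001], 'grip_width': 0.088}
scene [1.376 0.123 0.767] 570.2151067627003 -0.062378264066554154
amber_bottle [([0.351, 0.1, -0.002], 0.9, [372.0, 219.0]), ([0.474, 0.133, 0.024], 0.68, [384.0, 247.0])]
clear_bottle [([0.576, 0.137, 0.023], 0.72, [383.0, 281.0])]
white_bottle [([0.47, 0.235, 0.024], 0.76, [435.0, 250.0])]
rack [([0.52, 0.185, 0.003], 0.7, [408.0, 272.0])]
station [([0.565, -0.19, -0.002], 0.88, [219.0, 269.0])]
cup_seat [([0.572, -0.193, 0.099], 0.91, [211.0, 231.0])]
mortar [([0.785, 0.002, -0.0], 0.59, [294.0, 367.0])]
ointment_jar [([0.696, -0.208, 0.001], 0.85, [190.0, 314.0]), ([0.567, -0.189, -0.001], 0.25, [219.0, 269.0])]
side [0.206 0.371 0.601] 465.78103112790274 -0.07155521916762904
amber_bottle [([0.354, 0.1, -0.002], 0.58, [382.0, 403.0]), ([0.471, 0.132, 0.022], 0.55, [304.0, 358.0])]
clear_bottle [([0.572, 0.134, 0.027], 0.68, [256.0, 317.0])]
white_bottle [([0.468, 0.231, 0.023], 0.96, [253.0, 406.0])]
rack [([0.522, 0.181, 0.003], 0.73, [256.0, 365.0])]
station [([0.566, -0.192, 0.002], 0.89, [390.0, 225.0])]
cup_seat [([0.569, -0.194, 0.102], 0.6, [394.0, 182.0])]
mortar [([0.782, 0.01, 0.001], 0.86, [235.0, 225.0])]
ointment_jar [([0.694, -0.207, 0.001], 0.65, [345.0, 193.0])]
wrist [ 0.349 -0.581  0.383] 367.9888885372489 -0.05909136040646369
amber_bottle []
clear_bottle []
white_bottle []
rack []
station []
cup_seat []
mortar []
ointment_jar []
```

View pics/scene0.png

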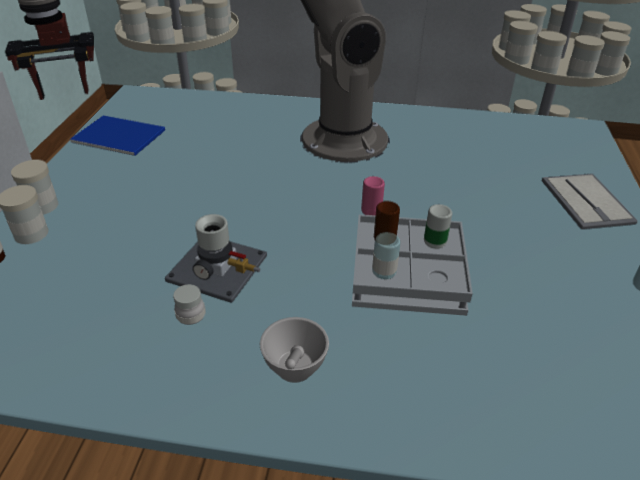

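View pics/side0.png

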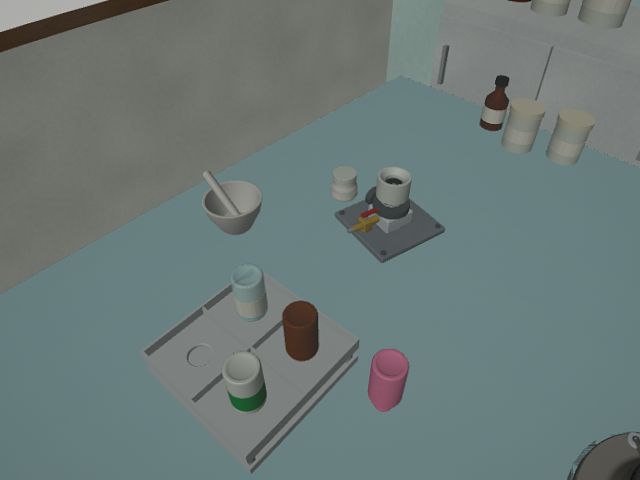

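The brown bottle is at about scene (386,222) and side (301,330), in the rack corner nearest the robot and the station. The networks' first guess, (0.35, 0.10), is the pink cup at scene (372,195), so I'm rejecting it. The cup is at scene (212,232) and side (394,185). Next I'll measure both things from depth.

```bash
cat >> h.py <<'E'
from scipy.optimize import least_squares
def circ(P,r=None):
    P=np.asarray(P)[:,:2]
    if r is None:
        f=lambda q: np.hypot(P[:,0]-q[0],P[:,1]-q[1])-q[2]; x0=[*P.mean(0),.025]
    else:
        f=lambda q: np.hypot(P[:,0]-q[0],P[:,1]-q[1])-r; x0=list(P.mean(0))
    s=least_squares(f,x0,loss='soft_l1',f_scale=.001); return s.x, np.sqrt(np.mean(s.fun**2))
def near(W,c,R,z0,z1):
    m=(np.hypot(W[...,0]-c[0],W[...,1]-c[1])<R)&(W[...,2]>z0)&(W[...,2]<z1); return W[m]
E
python3 - <<'E'
from h import *
A=(.473,.133);C=(.57,-.193)
R=None
allp=[]
for n in ('scene','side'):
    p=capture(n);W=cloud(p);allp.append(W)
    t=W[(W[...,2]<.02)&(W[...,0]>.6)&(W[...,0]<.9)&(abs(W[...,1])<.3)]
    print(n,'table z',np.median(t[:,2]).round(4),len(t))
    a=near(W,A,.04,.07,.2); print('amber n',len(a),'zmax',np.percentile(a[:,2],[50,95,99,100]).round(4))
    top=a[a[:,2]>.119]; print('top disc mean',top[:,:2].mean(0).round(4),'ext',top[:,:2].min(0).round(4),top[:,:2].max(0).round(4))
    b=a[(a[:,2]>.07)&(a[:,2]<.115)]; print('side fit r=.023',len(b),circ(b,.023))
    c=near(W,C,.045,.07,.15); print('cup z',np.percentile(c[:,2],[5,50,95,99]).round(4))
    b=c[(c[:,2]>.075)&(c[:,2]<.112)&(np.hypot(c[:,0]-C[0],c[:,1]-C[1])>.022)]; print('cup side fit r=.03',len(b),circ(b,.03))
    rim=c[c[:,2]>.114]; print('rim',len(rim),circ(rim),rim[:,2].mean().round(4),rim[:,:2].min(0).round(4),rim[:,:2].max(0).round(4))
    for q in ('amber_bottle','cup_seat'):
        print(q,[np.round(r['centre'],4).tolist() for r in (find_in(p,q))[:3]])
s=observe()
from scipy.spatial.transform import Rotation as Ro
w=s['tcp_rot'];print(Ro.from_quat([w[1],w[2],w[3],w[0]]).as_matrix().round(4))
E
```

```text
scene table z -0.001 45683
amber n 719 zmax [0.1127 0.1248 0.1258 0.1266]
top disc mean [0.4764 0.1313] ext [0.4519 0.1088] [0.499  0.1536]
side fit r=.023 386 (array([0.47331867, 0.13126956]), np.float64(0.0012569605857463224))
cup z [0.0797 0.1061 0.118  0.119 ]
cup side fit r=.03 492 (array([ 0.56834867, -0.19383821]), np.float64(0.0017996750561070135))
rim 271 (array([ 0.57111784, -0.1928451 ,  0.02677813]), np.float64(0.0025281460736566357)) 0.1168 [ 0.5374 -0.2234] [ 0.5992 -0.1633]
amber_bottle [[0.4876, 0.1311, 0.1127], [0.3693, 0.0997, 0.0801], [0.5933, -0.1798, 0.0218]]
cup_seat [[0.5821, -0.1912, 0.11]]
side table z -0.0004 26240
amber n 1584 zmax [0.121  0.1252 0.126  0.1269]
top disc mean [0.4721 0.1348] ext [0.4501 0.1124] [0.4954 0.1567]
side fit r=.023 650 (array([0.47375546, 0.13311243]), np.float64(0.0005841951122716583))
cup z [0.0799 0.1059 0.1175 0.1186]
cup side fit r=.03 546 (array([ 0.56919174, -0.19153173]), np.float64(0.0009297964390785292))
rim 283 (array([ 0.56750726, -0.18927733,  0.02668126]), np.float64(0.0023256751830986215)) 0.1163 [ 0.5392 -0.2214] [ 0.5981 -0.1606]
amber_bottle [[0.3485, 0.1109, 0.0914], [0.4602, 0.1408, 0.1169]]
cup_seat [[0.5621, -0.1816, 0.1048]]
[[ 4.303e-01 -9.027e-01  0.000e+00]
 [-9.027e-01 -4.303e-01 -1.000e-04]
 [ 1.000e-04  0.000e+00 -1.000e+00]]
```

Both views agree: bottle axis about (0.474, 0.132) with its base at 0.125, and cup axis about (0.569, −0.192) with its rim at about 0.118. I'll go above the station first, on the way to the bottle, and look down with the wrist camera.

```bash
python3 -m pendant '[{"gripper":0,"linear":[-0.032,-0.054,-0.01],"turn":-6},{"gripper":0,"linear":[-0.064,-0.108,-0.02],"turn":-12},{"gripper":0,"linear":[-0.096,-0.162,-0.03],"turn":-18},{"gripper":0,"linear":[-0.128,-0.216,-0.04],"turn":-24},{"gripper":0,"linear":[-0.16,-0.27,-0.05],"turn":-30},{"gripper":0,"linear":[-0.192,-0.324,-0.06],"turn":-36},{"gripper":0,"linear":[-0.224,-0.378,-0.07],"turn":-42},{"gripper":0,"linear":[-0.256,-0.431,-0.07],"turn":-46}]' 20
python3 -m pendant '[{"gripper":0,"linear":[0,0,0],"turn":0},{"gripper":0,"linear":[0,0,0],"turn":0}]'
python3 - <<'E'
from h import *
s=observe();print(s['time_s'],s['position'],s['tcp_rot'],s['ft_force'])
p=capture('wrist');save(p,'wrist1');M=np.linalg.inv(p['world_to_cam']);print(M.round(3))
for q in ('cup_seat','station'):print(q,[(np.round(r['centre'],4).tolist(),r['score']) for r in landmark_of(p,q)[:3]])
W=cloud(p);C=(.569,-.192)
c=near(W,C,.045,.09,.13);print(len(c),np.percentile(c[:,2],[5,50,95,99]).round(4))
rim=c[c[:,2]>.114];print('rim',len(rim),circ(rim),rim[:,:2].min(0),rim[:,:2].max(0),(rim[:,:2].min(0)+rim[:,:2].max(0))/2)
E
```

```text
time_s: 2.65
position: [0.5669, -0.197, 0.3158]
tcp_rot: [0.0, 0.987, -0.16, 0.001]
ft_force: [0.3, -0.5, 0.1]
grip_width: 0.0879
time_s: 2.9
position: [0.5653, -0.1991, 0.3144]
tcp_rot: [0.0, 0.987, -0.161, -0.0]
ft_force: [-0.2, -0.7, 0.1]
grip_width: 0.0879
2.9 [ 0.56532371 -0.19905871  0.31435653] [ 3.49170328e-04  9.86929858e-01 -1.61149843e-01 -2.46100648e-04] [-0.1560243  -0.73690759  0.05415567]
[[ 0.948 -0.309 -0.077  0.586]
 [-0.318 -0.92  -0.228 -0.137]
 [-0.001  0.241 -0.971  0.453]
 [ 0.     0.     0.     1.   ]]
cup_seat [([0.569, -0.1946, 0.1011], 0.83)]
station [([0.5721, -0.193, -0.0018], 0.64)]
3212 [0.0997 0.1127 0.1173 0.1179]
rim 1384 (array([ 0.56770689, -0.19194541,  0.02628344]), np.float64(0.0021498013099984312)) [ 0.53788717 -0.22188423] [ 0.59732178 -0.16233395] [ 0.56760447 -0.19210909]
```

View pics/wrist1.png

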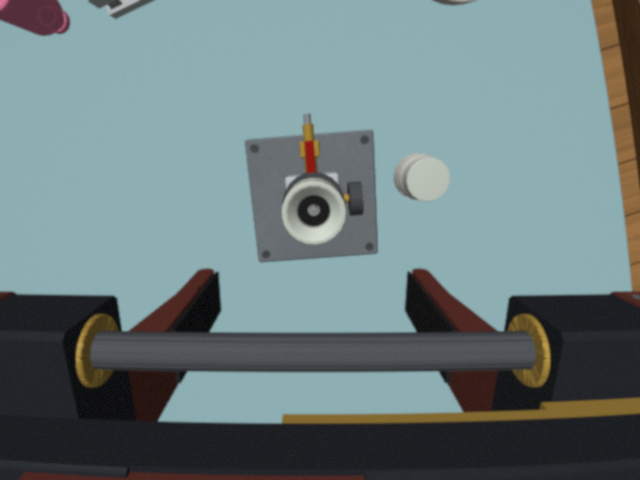

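The wrist view shows the cup at about (313,210), unobstructed, with the steel tube at its centre. All three views put the cup axis at about (0.568, −0.192). Next I'll hover over the amber bottle.

```bash
python3 -m pendant '[{"gripper":0,"linear":[-0.032,-0.047,0],"turn":-6},{"gripper":0,"linear":[-0.064,-0.095,0],"turn":-12},{"gripper":0,"linear":[-0.096,-0.142,0.0],"turn":-18},{"gripper":0,"linear":[-0.128,-0.19,0.01],"turn":-24},{"gripper":0,"linear":[-0.16,-0.238,0.03],"turn":-30},{"gripper":0,"linear":[-0.192,-0.285,0.05],"turn":-34},{"gripper":0,"linear":[-0.192,-0.285,0.05],"turn":-34},{"gripper":0,"linear":[-0.192,-0.285,0.05],"turn":-34}]' 20
python3 -m pendant '[{"gripper":0,"linear":[0,0,0],"turn":0},{"gripper":0,"linear":[0,0,0],"turn":0},{"gripper":0,"linear":[0,0,0],"turn":0}]'
python3 - <<'E'
from h import *
from scipy.spatial.transform import Rotation as Ro
s=observe();print(s['time_s'],s['position'],s['ft_force'])
w=s['tcp_rot'];print(Ro.from_quat([w[1],w[2],w[3],w[0]]).as_matrix().round(4))
p=capture('wrist');save(p,'wrist2')
for q in ('amber_bottle','clear_bottle','white_bottle'):print(q,[(np.round(r['centre'],4).tolist(),r['score']) for r in landmark_of(p,q)[:3]])
W=cloud(p);C=(.474,.132)
c=near(W,C,.04,.07,.14);print(len(c),np.percentile(c[:,2],[5,50,95,99]).round(4))
t=c[c[:,2]>.119];print('top',len(t),t[:,:2].mean(0),circ(t),(t[:,:2].min(0)+t[:,:2].max(0))/2,np.ptp(t[:,:2],axis=0))
E
```

```text
time_s: 4.05
position: [0.4746, 0.1312, 0.2647]
tcp_rot: [0.0, 0.991, 0.134, 0.0]
ft_force: [0.6, -1.2, -0.3]
grip_width: 0.0881
time_s: 4.42
position: [0.4744, 0.1321, 0.2647]
tcp_rot: [0.0, 0.991, 0.134, 0.0]
ft_force: [0.3, -0.0, -0.1]
grip_width: 0.0872
4.425 [0.47441044 0.13211375 0.26470832] [ 0.32243809 -0.00585079 -0.05397327]
[[ 9.641e-01  2.656e-01  4.000e-04]
 [ 2.656e-01 -9.641e-01 -1.000e-04]
 [ 3.000e-04  2.000e-04 -1.000e+00]]
amber_bottle [([0.3541, 0.0955, -0.0005], 0.88), ([0.4767, 0.1346, 0.0271], 0.66)]
clear_bottle [([0.5727, 0.1334, 0.0193], 0.78)]
white_bottle [([0.4703, 0.2344, 0.0248], 0.83)]
2909 [0.0932 0.1217 0.1242 0.1248]
top 2555 [0.47265098 0.13309774] (array([0.47257078, 0.13327932, 0.01602716]), np.float64(0.005351202554857933)) [0.4729227  0.13219055] [0.04554626 0.04593416]
```

View pics/wrist2.png

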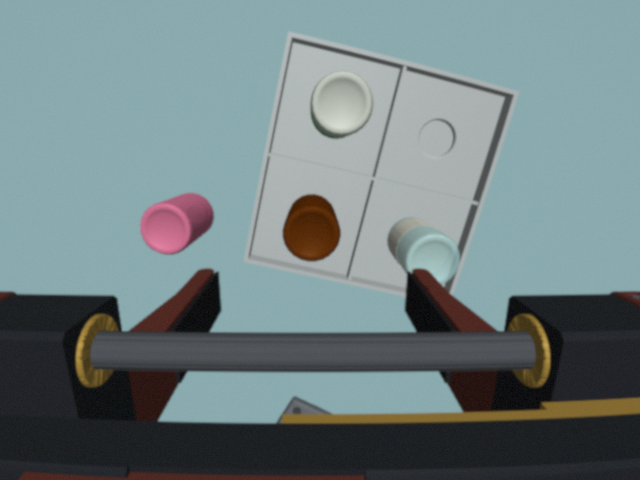

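The wrist view has the brown bottle at about (312,230), centred between the fingers. The clear bottle at (430,255) is about 19 mm clear of the finger's path. Descending to grip about 70 mm up, which puts the fingertips at z 0.074, above the rack walls.

```bash
python3 -m pendant '[{"gripper":0,"linear":[-0.001,-0.001,0.04],"turn":0},{"gripper":0,"linear":[-0.001,-0.001,0.08],"turn":0},{"gripper":0,"linear":[-0.001,-0.001,0.11],"turn":0},{"gripper":0,"linear":[-0.001,-0.001,0.135],"turn":0},{"gripper":0,"linear":[-0.001,-0.001,0.155],"turn":0},{"gripper":0,"linear":[-0.001,-0.001,0.169],"turn":0},{"gripper":0,"linear":[-0.001,-0.001,0.169],"turn":0},{"gripper":0,"linear":[-0.001,-0.001,0.169],"turn":0}]' 40
python3 - <<'E'
from h import *
p=capture('wrist');save(p,'wrist3')
p=capture('scene');save(p,'scene3')
im=p['image'];u,v=proj(p,(.474,.132,.1)).astype(int);cv2.imwrite('pics/scene3z.png',cv2.resize(im[v-90:v+90,u-120:u+120,::-1],None,fx=3,fy=3))
E
```

```text
time_s: 5.62
position: [0.4734, 0.1337, 0.0962]
tcp_rot: [-0.0, 0.991, 0.135, 0.001]
ft_force: [-0.1, 0.4, -0.3]
grip_width: 0.0877
```

View pics/scene3z.png

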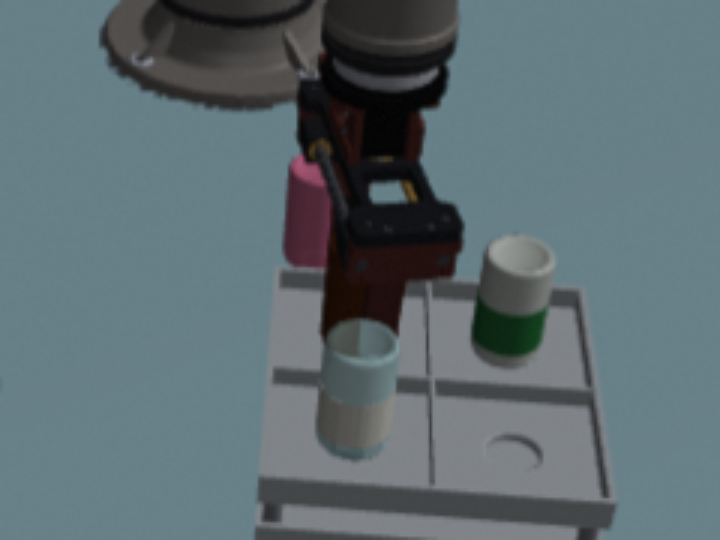

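View pics/wrist3.png

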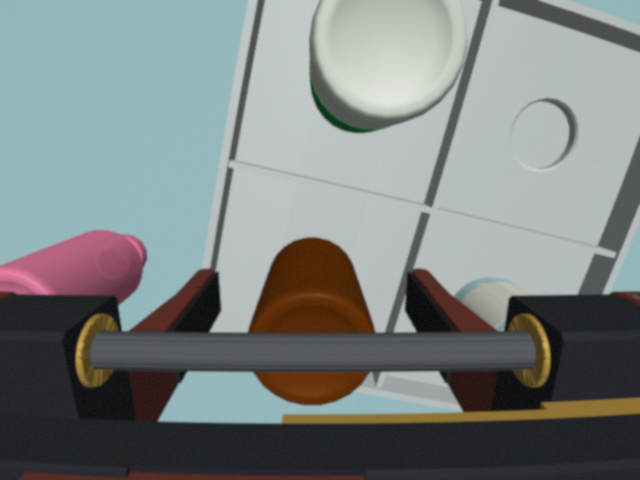

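The bottle sits centred between the fingers at about column 312, and nothing has been touched. Closing.

```bash
python3 -m pendant '[{"gripper":180,"linear":[0,0,0],"turn":0},{"gripper":180,"linear":[0,0,0],"turn":0},{"gripper":180,"linear":[0,0,0],"turn":0},{"gripper":180,"linear":[0,0,0],"turn":0},{"gripper":180,"linear":[0,0,0],"turn":0},{"gripper":180,"linear":[0,0,0],"turn":0},{"gripper":180,"linear":[0,0,0],"turn":0},{"gripper":180,"linear":[0,0,0],"turn":0}]' 40
```

```text
time_s: 6.72
position: [0.4729, 0.1335, 0.0955]
tcp_rot: [0.0, 0.991, 0.135, -0.0]
ft_force: [-0.4, -0.2, -0.3]
grip_width: 0.0454
```

Gripped at a 45.4 mm opening against the 46 mm body. Lifting straight up.

```bash
python3 -m pendant '[{"gripper":180,"linear":[0,0,-0.01],"turn":0},{"gripper":180,"linear":[0,0,-0.03],"turn":0},{"gripper":180,"linear":[0,0,-0.06],"turn":0},{"gripper":180,"linear":[0,0,-0.09],"turn":0},{"gripper":180,"linear":[0,0,-0.12],"turn":0},{"gripper":180,"linear":[0,0,-0.15],"turn":0},{"gripper":180,"linear":[0,0,-0.15],"turn":0},{"gripper":180,"linear":[0,0,-0.15],"turn":0}]'
python3 - <<'E'
from h import *
from scipy.spatial.transform import Rotation as Ro
s=observe();w=s['tcp_rot'];R=Ro.from_quat([w[1],w[2],w[3],w[0]]).as_matrix();t=s['position'];print(t,R.round(4).tolist(),s['ft_force'])
for n in('scene','side'):
    p=capture(n);save(p,n+'4');W=cloud(p)
    L=(W-t)@R
    im=p['image'].astype(int)
    m=(np.hypot(L[...,0],L[...,1])<.04)&(L[...,2]>.028)&(L[...,2]<.085)
    z=W[m][:,2];print(n,m.sum(),'world z range',np.percentile(z,[1,50,99]).round(4))
    b=W[m&(L[...,2]<.045)];print(' body fit',len(b),circ(b,.023))
    for q in landmark_of(p,'amber_bottle')[:2]:print(' lm',np.round(q['centre'],4),q['score'])
    u,v=proj(p,t).astype(int);u=np.clip(u,120,519);v=np.clip(v,90,389);cv2.imwrite(f'pics/{n}4z.png',cv2.resize(p['image'][v-90:v+90,u-120:u+120,::-1],None,fx=3,fy=3))
E
```

```text
time_s: 7.72
position: [0.4723, 0.1332, 0.2449]
tcp_rot: [0.0, 0.991, 0.135, -0.0]
ft_force: [-0.3, -0.4, -0.8]
grip_width: 0.0455
[0.47232563 0.13316247 0.24491437] [[0.9637, 0.2669, -0.0008], [0.2669, -0.9637, -0.0005], [-0.0009, 0.0003, -1.0]] [-0.33435312 -0.4476275  -0.82216308]
scene 339 world z range [0.1712 0.2017 0.2159]
 body fit 190 (array([0.47384713, 0.13118652]), np.float64(0.0012415878210073146))
 lm [0.3507 0.1023 0.0023] 0.83
 lm [0.4754 0.132  0.1754] 0.6
side 551 world z range [0.1723 0.2036 0.2164]
 body fit 343 (array([0.47320174, 0.13271498]), np.float64(0.0005200849172899492))
 lm [ 0.357   0.0976 -0.0031] 0.8
 lm [0.4682 0.13   0.1709] 0.56
```

View pics/side4z.png

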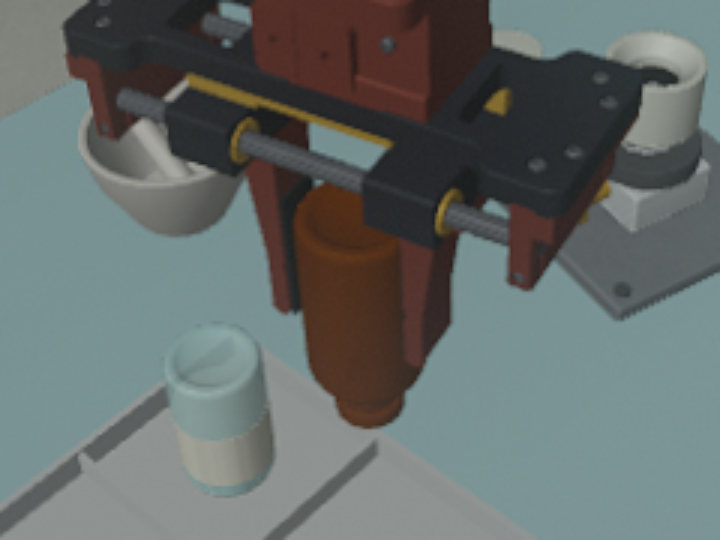

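View pics/scene4z.png

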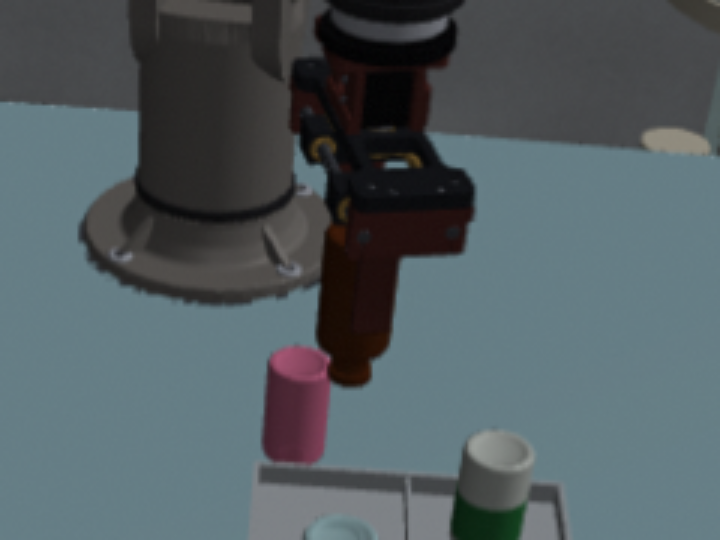

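The bottle hangs upright, with its mouth at z ≈ 0.172 and clear of the rack. The bottle-to-cup difference within each camera agrees at about (0.0955, −0.3245). I'll carry it over at constant yaw.

```bash
python3 -m pendant '[{"gripper":180,"linear":[0,0.03,0],"turn":0},{"gripper":180,"linear":[0.001,0.08,0],"turn":0},{"gripper":180,"linear":[0.002,0.13,0],"turn":0},{"gripper":180,"linear":[0.003,0.18,0],"turn":0},{"gripper":180,"linear":[0.004,0.23,0],"turn":0},{"gripper":180,"linear":[0.005,0.28,0],"turn":0},{"gripper":180,"linear":[0.005,0.32,0],"turn":0},{"gripper":180,"linear":[0.005,0.338,0],"turn":0}]'
python3 -m pendant '[{"gripper":180,"linear":[0,0,0],"turn":0},{"gripper":180,"linear":[0,0,0],"turn":0},{"gripper":180,"linear":[0,0,0],"turn":0},{"gripper":180,"linear":[0,0,0],"turn":0}]'
cat > m.py <<'E'
from h import *
import sys
from scipy.spatial.transform import Rotation as Ro
tag=sys.argv[1]
s=observe();w=s['tcp_rot'];R=Ro.from_quat([w[1],w[2],w[3],w[0]]).as_matrix();t=s['position'];print(s['time_s'],t.round(4),R.round(4).tolist(),s['ft_force'].round(2))
for n in('scene','side','wrist'):
    p=capture(n);save(p,n+tag);W=cloud(p);L=(W-t)@R
    if n!='wrist':
        m=(np.hypot(L[...,0],L[...,1])<.04)&(L[...,2]>.026)&(L[...,2]<.046)
        b=W[m];x,e=circ(b,.023);print(n,len(b),'bottle',x.round(4),'rms',e.round(4),'zmin',np.nanpercentile(W[(np.hypot(L[...,0],L[...,1])<.02)&(L[...,2]>.028)&(L[...,2]<.09)][:,2],[1,5]).round(4))
    c=near(W,(.568,-.192),.045,.07,.118)
    b=c[(c[:,2]>.078)&(c[:,2]<.112)&(np.hypot(c[:,0]-.568,c[:,1]+.192)>.025)]
    if len(b)>50:
        y,e=circ(b,.03);print(n,len(b),'cup',y.round(4),'rms',e.round(4))
        if n!='wrist': d=np.array([*(y-x),0]);print('   cup-bottle world',d.round(4),'tool',(R.T@d).round(4))
    u,v=proj(p,(t[0],t[1],t[2]-.1)).astype(int);u=np.clip(u,120,519);v=np.clip(v,90,389);cv2.imwrite(f'pics/{n}{tag}z.png',cv2.resize(p['image'][v-90:v+90,u-120:u+120,::-1],None,fx=3,fy=3))
E
python3 m.py 5
```

```text
time_s: 8.93
position: [0.5676, -0.1933, 0.2444]
tcp_rot: [-0.0, 0.991, 0.133, -0.001]
ft_force: [-0.2, 0.4, -1.5]
grip_width: 0.0457
time_s: 9.43
position: [0.5679, -0.1899, 0.2458]
tcp_rot: [0.0, 0.991, 0.135, 0.0]
ft_force: [0.3, -0.3, -1.8]
grip_width: 0.0456
9.425 [ 0.5679 -0.1899  0.2458] [[0.9633, 0.2685, 0.0003], [0.2685, -0.9633, -0.0], [0.0003, 0.0001, -1.0]] [ 0.27 -0.3  -1.84]
scene 218 bottle [ 0.5693 -0.192 ] rms 0.0013 zmin [0.1721 0.1736]
scene 462 cup [ 0.5684 -0.1938] rms 0.0013
   cup-bottle world [-0.0009 -0.0018  0.    ] tool [-0.0013  0.0015 -0.    ]
side 311 bottle [ 0.5687 -0.1905] rms 0.0009 zmin [0.172  0.1734]
side 518 cup [ 0.5692 -0.1915] rms 0.0009
   cup-bottle world [ 0.0005 -0.0009  0.    ] tool [0.0003 0.0011 0.    ]
wrist 308 cup [ 0.5677 -0.1925] rms 0.0001
```

View pics/side5z.png

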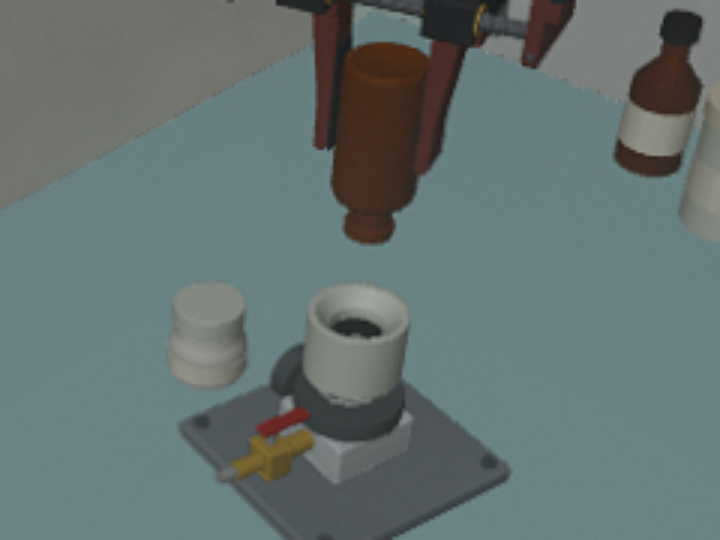

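View pics/scene5z.png

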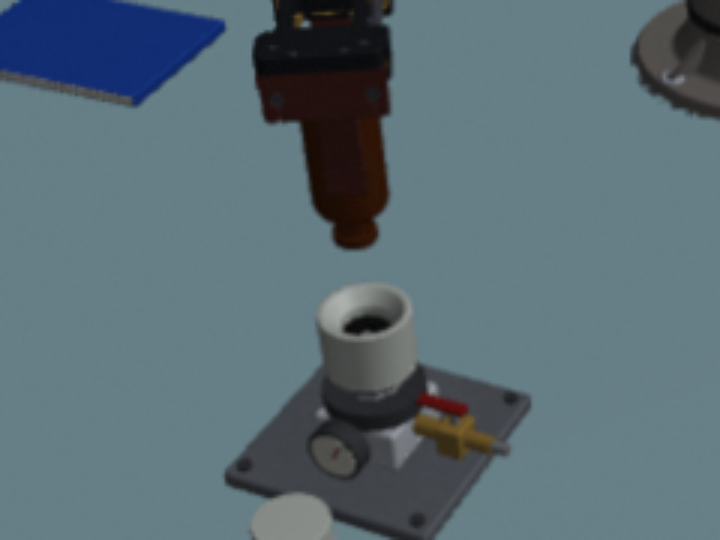

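The mouth is now over the cup at about side (357,240)/(357,310) zoomed. The residual is about 1.2 mm along tool y in both views and about 0 in tool x. I'll correct that and come down to just inside the funnel.

```bash
python3 -m pendant '[{"gripper":180,"linear":[0,0.0012,0.01],"turn":0},{"gripper":180,"linear":[0,0.0012,0.025],"turn":0},{"gripper":180,"linear":[0,0.0012,0.04],"turn":0},{"gripper":180,"linear":[0,0.0012,0.048],"turn":0},{"gripper":180,"linear":[0,0.0012,0.052],"turn":0},{"gripper":180,"linear":[0,0.0012,0.052],"turn":0},{"gripper":180,"linear":[0,0.0012,0.052],"turn":0},{"gripper":180,"linear":[0,0.0012,0.052],"turn":0}]'
python3 m.py 6
```

```text
time_s: 10.58
position: [0.5685, -0.1921, 0.194]
tcp_rot: [0.0, 0.991, 0.135, 0.0]
ft_force: [-0.1, -0.4, -0.8]
grip_width: 0.0457
10.575 [ 0.5685 -0.1921  0.194 ] [[0.9637, 0.267, 0.0009], [0.267, -0.9637, -0.0003], [0.0007, 0.0005, -1.0]] [-0.12 -0.36 -0.83]
scene 204 bottle [ 0.5693 -0.195 ] rms 0.0013 zmin [0.1047 0.1065]
scene 447 cup [ 0.5683 -0.1937] rms 0.0012
   cup-bottle world [-0.001   0.0013  0.    ] tool [-0.0006 -0.0015 -0.    ]
side 270 bottle [ 0.5691 -0.192 ] rms 0.0009 zmin [0.1049 0.1061]
side 518 cup [ 0.5692 -0.1914] rms 0.0008
   cup-bottle world [0.0001 0.0006 0.    ] tool [ 0.0003 -0.0005 -0.    ]
wrist 529 cup [ 0.5677 -0.1926] rms 0.0001
```

View pics/side6z.png

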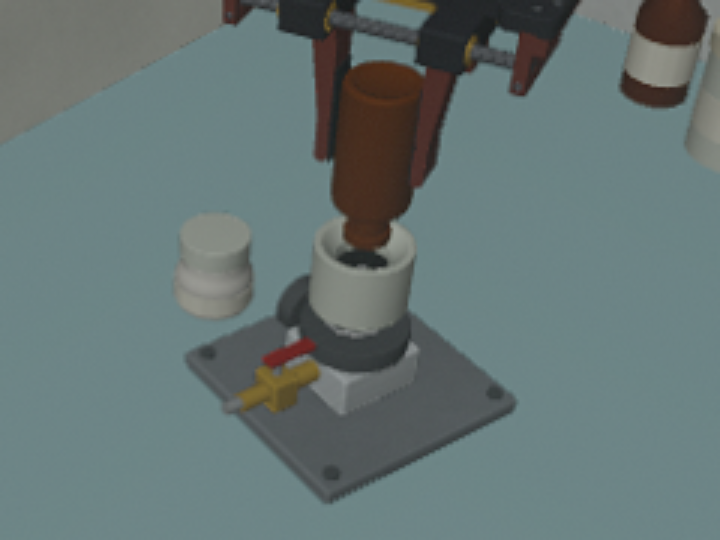

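View pics/scene6z.png

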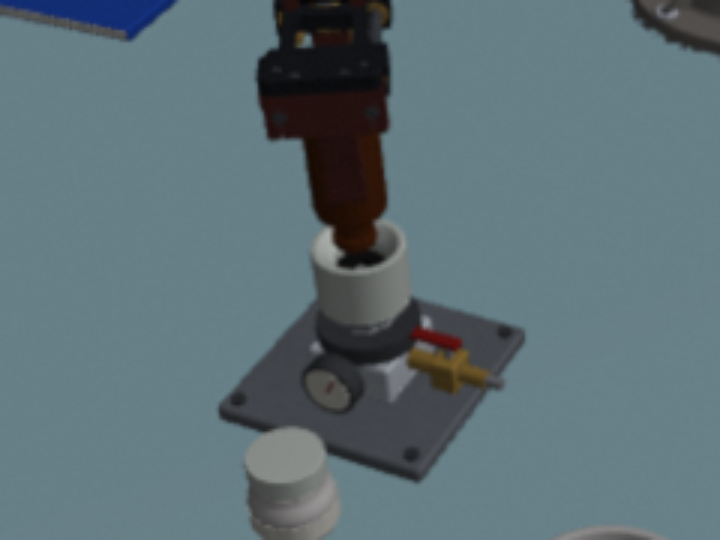

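The mouth is just above the rim and lines up with the seat in both views. The mean residual is about −1 mm along tool y. I'll correct it and descend slowly into the funnel.

```bash
python3 -m pendant '[{"gripper":180,"linear":[0,-0.0008,0.001],"turn":0},{"gripper":180,"linear":[0,-0.0008,0.003],"turn":0},{"gripper":180,"linear":[0,-0.0008,0.005],"turn":0},{"gripper":180,"linear":[0,-0.0008,0.007],"turn":0},{"gripper":180,"linear":[0,-0.0008,0.009],"turn":0},{"gripper":180,"linear":[0,-0.0008,0.011],"turn":0},{"gripper":180,"linear":[0,-0.0008,0.011],"turn":0},{"gripper":180,"linear":[0,-0.0008,0.011],"turn":0}]'
python3 m.py 7
```

```text
time_s: 11.72
position: [0.5681, -0.1913, 0.1826]
tcp_rot: [0.0, 0.991, 0.135, 0.0]
ft_force: [-1.0, 0.5, -0.9]
grip_width: 0.0457
11.725 [ 0.5681 -0.1913  0.1826] [[0.9637, 0.267, 0.0001], [0.267, -0.9637, -0.0], [0.0001, 0.0, -1.0]] [-1.01  0.51 -0.93]
scene 201 bottle [ 0.5686 -0.1941] rms 0.0012 zmin [0.1007 0.1024]
scene 457 cup [ 0.5683 -0.1938] rms 0.0013
   cup-bottle world [-0.0003  0.0003  0.    ] tool [-0.0002 -0.0004 -0.    ]
side 256 bottle [ 0.5688 -0.191 ] rms 0.0009 zmin [0.0983 0.1013]
side 510 cup [ 0.5692 -0.1916] rms 0.0009
   cup-bottle world [ 0.0004 -0.0006  0.    ] tool [0.0002 0.0007 0.    ]
wrist 621 cup [ 0.5677 -0.1926] rms 0.0002
```

View pics/side7z.png

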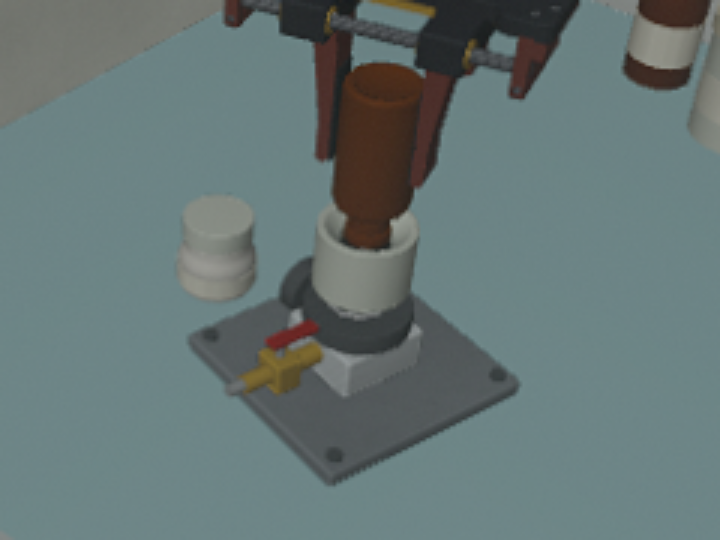

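View pics/scene7z.png

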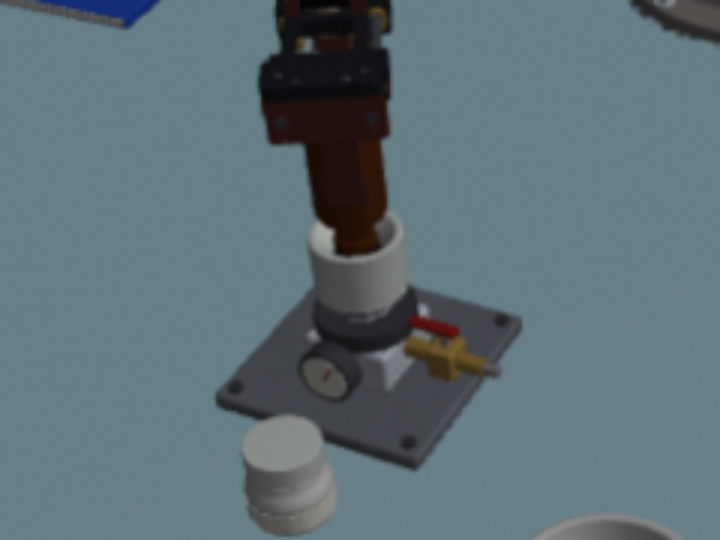

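The offsets now average to zero, the mouth is inside the funnel and there's no contact yet. Going down to the seat.

```bash
python3 -m pendant '[{"gripper":180,"linear":[0,0,0.002],"turn":0},{"gripper":180,"linear":[0,0,0.004],"turn":0},{"gripper":180,"linear":[0,0,0.006],"turn":0},{"gripper":180,"linear":[0,0,0.007],"turn":0},{"gripper":180,"linear":[0,0,0.008],"turn":0},{"gripper":180,"linear":[0,0,0.009],"turn":0},{"gripper":180,"linear":[0,0,0.009],"turn":0}]'
python3 m.py 8
```

```text
time_s: 12.75
position: [0.5681, -0.1913, 0.1739]
tcp_rot: [0.0, 0.991, 0.135, 0.0]
ft_force: [-2.1, 0.7, 3.5]
grip_width: 0.0456
12.75 [ 0.5681 -0.1913  0.1739] [[0.9637, 0.2669, 0.0001], [0.2669, -0.9637, -0.0002], [0.0001, 0.0002, -1.0]] [-2.1   0.7   3.54]
scene 198 bottle [ 0.5687 -0.1943] rms 0.0012 zmin [0.1001 0.1048]
scene 459 cup [ 0.5685 -0.1938] rms 0.0013
   cup-bottle world [-0.0002  0.0005  0.    ] tool [-0.0001 -0.0005 -0.    ]
side 248 bottle [ 0.5686 -0.1914] rms 0.001 zmin [0.1015 0.1044]
side 522 cup [ 0.5693 -0.1915] rms 0.0009
   cup-bottle world [ 0.0007 -0.0001  0.    ] tool [0.0007 0.0003 0.    ]
wrist 697 cup [ 0.5677 -0.1926] rms 0.0001
```

Contact came at TCP z 0.174, so the mouth is at about 0.1015 with about 4.4 N. That is the seat height, so the lip is in the recess and not hung up on the funnel. Pressing down gradually.

```bash
python3 -m pendant '[{"gripper":180,"linear":[0,0,0.001],"turn":0},{"gripper":180,"linear":[0,0,0.002],"turn":0},{"gripper":180,"linear":[0,0,0.004],"turn":0},{"gripper":180,"linear":[0,0,0.006],"turn":0},{"gripper":180,"linear":[0,0,0.008],"turn":0},{"gripper":180,"linear":[0,0,0.01],"turn":0},{"gripper":180,"linear":[0,0,0.01],"turn":0},{"gripper":180,"linear":[0,0,0.01],"turn":0}]'
python3 m.py 9
```

```text
time_s: 13.9
position: [0.5681, -0.1913, 0.1637]
tcp_rot: [0.0, 0.991, 0.135, 0.0]
ft_force: [-3.2, 0.2, 5.4]
grip_width: 0.0455
13.9 [ 0.5681 -0.1913  0.1637] [[0.9637, 0.267, 0.0001], [0.267, -0.9637, -0.0002], [0.0001, 0.0002, -1.0]] [-3.15  0.19  5.37]
scene 195 bottle [ 0.5689 -0.194 ] rms 0.0012 zmin [0.0915 0.0936]
scene 463 cup [ 0.5682 -0.1938] rms 0.0016
   cup-bottle world [-0.0006  0.0002  0.    ] tool [-0.0006 -0.0003 -0.    ]
side 234 bottle [ 0.5688 -0.1918] rms 0.001 zmin [0.0907 0.093 ]
side 531 cup [ 0.5692 -0.1918] rms 0.0014
   cup-bottle world [0.0004 0.0001 0.    ] tool [0.0004 0.     0.    ]
wrist 1972 cup [ 0.5683 -0.1938] rms 0.0019
```

View pics/side9z.png

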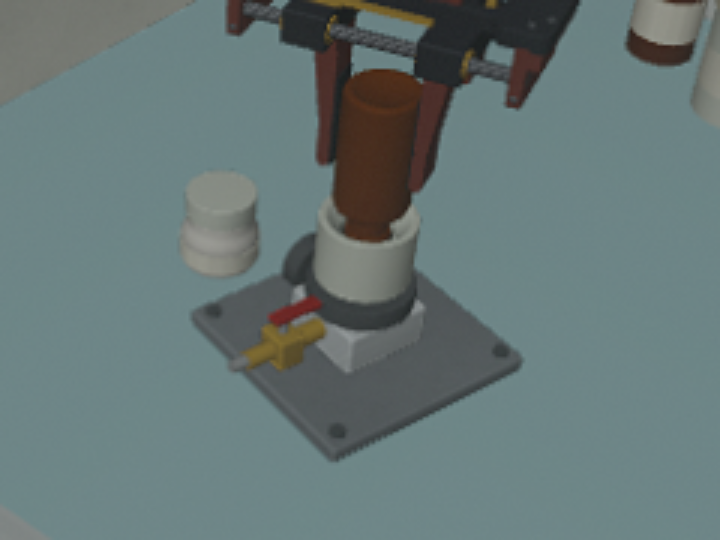

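The cup is following the bottle, about 10 mm down with Fz rising to match the spring. There is a −3 N side force in x, so I'll ease 0.4 mm that way and continue to the stop in fine steps.

```bash
python3 -m pendant '[{"gripper":180,"linear":[-0.0004,0,0.001],"turn":0},{"gripper":180,"linear":[-0.0004,0,0.002],"turn":0},{"gripper":180,"linear":[-0.0004,0,0.003],"turn":0},{"gripper":180,"linear":[-0.0004,0,0.004],"turn":0},{"gripper":180,"linear":[-0.0004,0,0.0045],"turn":0},{"gripper":180,"linear":[-0.0004,0,0.0045],"turn":0},{"gripper":180,"linear":[-0.0004,0,0.0045],"turn":0}]'
python3 -m pendant '[{"gripper":180,"linear":[0,0,0.0003],"turn":0},{"gripper":180,"linear":[0,0,0.0005],"turn":0},{"gripper":180,"linear":[0,0,0.0005],"turn":0}]'
python3 -c "
from h import *
s=observe();print(s['position'].round(5),s['ft_force'].round(2),s['ft_torque'].round(3))"
```

```text
time_s: 14.92
position: [0.568, -0.1913, 0.1595]
tcp_rot: [0.0, 0.991, 0.135, 0.0]
ft_force: [-2.1, 0.8, 7.7]
grip_width: 0.0456
time_s: 15.3
position: [0.568, -0.1914, 0.1591]
tcp_rot: [0.0, 0.991, 0.135, 0.0]
ft_force: [-2.6, 0.5, 8.0]
grip_width: 0.0453
[ 0.56802 -0.19136  0.15905] [-2.59  0.47  7.99] [ 0.153  0.626 -0.016]
```

```bash
python3 -m pendant '[{"gripper":180,"linear":[0,0,0.0003],"turn":0},{"gripper":180,"linear":[0,0,0.0005],"turn":0},{"gripper":180,"linear":[0,0,0.0005],"turn":0}]'
python3 m.py 10
```

```text
time_s: 15.68
position: [0.568, -0.1914, 0.1586]
tcp_rot: [0.0, 0.991, 0.135, 0.0]
ft_force: [-2.8, 0.8, 8.0]
grip_width: 0.0456
15.675 [ 0.568  -0.1914  0.1586] [[0.9637, 0.2669, 0.0009], [0.2669, -0.9637, -0.0002], [0.0008, 0.0004, -1.0]] [-2.8   0.75  8.02]
scene 183 bottle [ 0.5689 -0.1939] rms 0.0012 zmin [0.0877 0.0899]
scene 401 cup [ 0.5682 -0.1937] rms 0.0018
   cup-bottle world [-0.0007  0.0002  0.    ] tool [-0.0006 -0.0004 -0.    ]
side 235 bottle [ 0.5692 -0.1917] rms 0.0009 zmin [0.0861 0.0898]
side 447 cup [ 0.5692 -0.1916] rms 0.0014
   cup-bottle world [0.     0.0001 0.    ] tool [ 0.0001 -0.0001  0.    ]
wrist 1862 cup [ 0.5683 -0.1939] rms 0.0019
```

View pics/side10z.png

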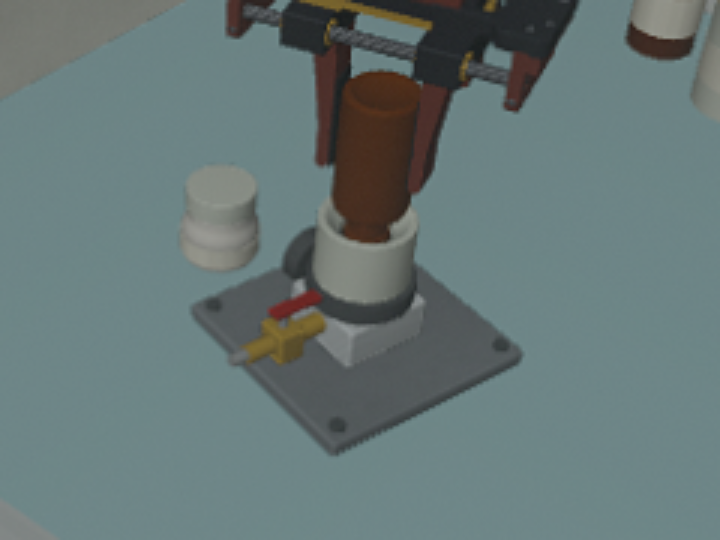

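View pics/scene10z.png

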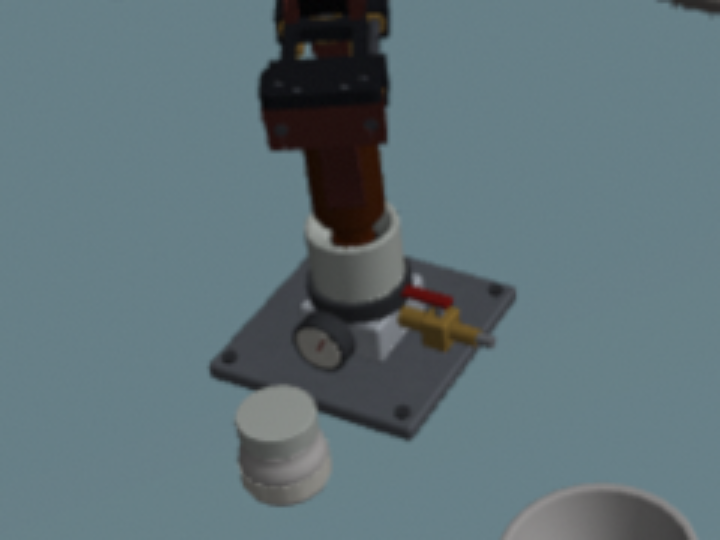

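Nearly at the stop: Fz has gone from about −1 to 8 N and the skirt is close to the collar. I'll continue in small steps until the force jumps.

```bash
python3 -m pendant '[{"gripper":180,"linear":[0,0,0.0002],"turn":0},{"gripper":180,"linear":[0,0,0.0004],"turn":0},{"gripper":180,"linear":[0,0,0.0004],"turn":0}]'
python3 -m pendant '[{"gripper":180,"linear":[0,0,0.0002],"turn":0},{"gripper":180,"linear":[0,0,0.0003],"turn":0},{"gripper":180,"linear":[0,0,0.0003],"turn":0}]'
```

```text
time_s: 16.2
position: [0.5681, -0.1913, 0.1585]
tcp_rot: [0.0, 0.991, 0.135, 0.0]
ft_force: [-2.4, 0.6, 10.8]
grip_width: 0.0457
time_s: 16.58
position: [0.5681, -0.1914, 0.1585]
tcp_rot: [0.0, 0.991, 0.135, 0.0]
ft_force: [-4.2, 0.4, 12.6]
grip_width: 0.0453
```

It's on the stop. TCP z stays at 0.1585 while Fz climbs 10.8 → 12.6 N for small commanded steps. I'll add a slight preload, hold, and check.

```bash
python3 -m pendant '[{"gripper":180,"linear":[0,0,0.0003],"turn":0},{"gripper":180,"linear":[0,0,0.0003],"turn":0},{"gripper":180,"linear":[0,0,0.0003],"turn":0},{"gripper":180,"linear":[0,0,0.0003],"turn":0},{"gripper":180,"linear":[0,0,0.0003],"turn":0},{"gripper":180,"linear":[0,0,0.0003],"turn":0},{"gripper":180,"linear":[0,0,0.0003],"turn":0},{"gripper":180,"linear":[0,0,0.0003],"turn":0}]'
python3 m.py 11
python3 - <<'E'
from h import *
p=capture('scene')
for q in ('clear_bottle','white_bottle','mortar','ointment_jar'):print(q,[np.round(r['centre'],3).tolist() for r in landmark_of(p,q)[:1]])
W=cloud(capture('side'));c=near(W,(.5688,-.192),.034,.06,.15);c=c[np.hypot(c[:,0]-.569,c[:,1]+.1917)>.025]
print('cup rim z',np.percentile(c[:,2],[90,95,98]).round(4))
b=near(W,(.569,-.192),.03,.106,.2)
for lo,hi in((.11,.125),(.125,.145),(.16,.185)):
    k=b[(b[:,2]>lo)&(b[:,2]<hi)];print(lo,len(k),circ(k,.023) if len(k)>20 else '')
print('base z',np.percentile(b[:,2],[95,99]))
E
```

```text
time_s: 17.58
position: [0.5681, -0.1914, 0.1585]
tcp_rot: [0.0, 0.991, 0.135, 0.0]
ft_force: [-3.9, 1.3, 15.9]
grip_width: 0.0454
17.575 [ 0.5681 -0.1914  0.1585] [[0.9637, 0.2669, 0.001], [0.2669, -0.9637, -0.0006], [0.0008, 0.0008, -1.0]] [-3.88  1.3  15.87]
scene 191 bottle [ 0.5689 -0.194 ] rms 0.0012 zmin [0.0869 0.0903]
scene 397 cup [ 0.5683 -0.1937] rms 0.0018
   cup-bottle world [-0.0006  0.0003  0.    ] tool [-0.0005 -0.0004 -0.    ]
side 228 bottle [ 0.5692 -0.1918] rms 0.001 zmin [0.086 0.089]
side 450 cup [ 0.5692 -0.1916] rms 0.0015
   cup-bottle world [-0.      0.0002  0.    ] tool [ 0.     -0.0002 -0.    ]
wrist 1869 cup [ 0.5683 -0.1939] rms 0.0019
clear_bottle [[0.574, 0.135, 0.025]]
white_bottle [[0.467, 0.236, 0.022]]
mortar [[0.785, 0.0, -0.0]]
ointment_jar [[0.57, -0.192, 0.086]]
cup rim z [0.1383 0.144  0.1473]
0.11 167 (array([ 0.56936045, -0.19206034]), np.float64(0.0008594422268656185))
0.125 255 (array([ 0.56880591, -0.19140685]), np.float64(0.0016856172889870024))
0.16 549 (array([ 0.56893542, -0.19085336]), np.float64(0.006808145962048718))
base z [0.18734705 0.19647645]
```

View pics/side11z.png

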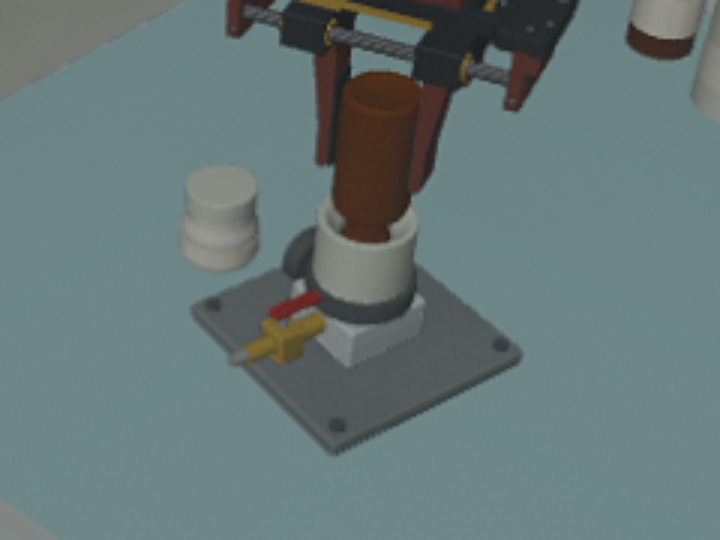

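The skirt is against the collar and the bottle is upright in the cup. The jar landmark landed on the cup, but the picture shows the jar where it was, at zoomed (220,217). Last check before handing in: is the force still creeping?

```bash
python3 -m pendant '[{"gripper":180,"linear":[0,0,0],"turn":0},{"gripper":180,"linear":[0,0,0],"turn":0},{"gripper":180,"linear":[0,0,0],"turn":0},{"gripper":180,"linear":[0,0,0],"turn":0},{"gripper":180,"linear":[0,0,0],"turn":0},{"gripper":180,"linear":[0,0,0],"turn":0},{"gripper":180,"linear":[0,0,0],"turn":0},{"gripper":180,"linear":[0,0,0],"turn":0}]'
python3 - <<'E'
from h import *
p=capture('side');print([(np.round(r['centre'],3).tolist(),round(r['score'],2)) for r in landmark_of(p,'ointment_jar')])
E
```

```text
time_s: 19.02
position: [0.5681, -0.1914, 0.1585]
tcp_rot: [0.0, 0.991, 0.135, 0.0]
ft_force: [-3.9, 1.2, 14.8]
grip_width: 0.0455
[([0.694, -0.207, 0.0], 0.94), ([0.522, 0.186, 0.002], 0.74)]
```

The force is steady at about 15 N and the jar is where it started. Handing in.

```bash
python3 -c "
from bench import *
print(close_job())
s=observe();print(s['time_s'],s['position'],s['ft_force'],s['grip_width'])"
```

```text
the job is handed in; nothing more can be done
None
the job is handed in; nothing more can be done
```

I gripped the amber bottle about 70 mm up, lifted it clear of the rack, set its mouth in the spring cup and pressed it to the stop. I handed the job in at about 19 s with the bottle still gripped, held down and upright; the hand-in gave no verdict.

**Cup on its stop:** the gripper stopped going down at z 0.1585 while the force rose. That puts the mouth at about 0.086 m, the seat's height at the stop.

**Force:** it held steady at about 15 to 16 N over the last second or so. The vertical sensor reads about 1 N low, and there was a steady 4 N side force in x.

**Position:** the bottle's mouth was within about 1 mm of the cup's axis in both fixed cameras. The tool was vertical, and the fingers held at 45.5 mm.

**Other objects:** the clear and white bottles and the mortar read within about 4 mm of their starting places, which is the networks' error. The jar did too, in the side view.

**Checks that failed or disagreed:**
- The networks often ranked the pink cup first as the amber bottle; I rejected that from the pictures.
- One scene-view reading put the jar on the spring cup. The side picture and a second reading showed the jar had not moved.
- My depth check of the cup rim's final height was spoiled by the bottle and fingers. I relied on the force rise, the gripper height and the picture instead.

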